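# Press home a row of hob clips with a spring-loaded block

### The arm

A 7-joint arm with a two-finger parallel gripper is mounted at the origin on the work surface. World frame = base frame: x ahead of the robot, y to its left, z up, the work surface at z = 0. Lengths are in m, angles in rad, forces in N, time in s.
With the tool pointing down it reaches from about 0.425 to 0.95 m from the base axis. Payload 4.7 kg.
Tool frame: the origin (TCP) lies at the very end of the fingers, on their centre line; the grasp point (between the pads) lies 19 mm behind it (manip.pinch_z is the distance from the TCP to the grasp point, in m); z points along the fingers, y is the line along which they close (so a half turn about z gives the same grasp; the last joint's range is limited). The gripper opens to 87 mm and grips with 3 to 60 N. Pads are 19 mm wide; open, the fingers measure 117 mm over their backs; the gripper's body (75 mm by 190 mm) begins 51 mm behind the grasp point.
Start: joints at [-1.16, 0.469, -0.049, 1.532, 0.024, 1.141, -0.082], TCP at [0.287, 0.611, 0.223] pointing down, gripper open.
Joint ranges: [-2.59, 2.59], [-0.33, 1.99], [-1.39, 1.29], [0.1, 2.45], [-1.04, 4.18], [0.21, 1.99], [-2.66, 2.66]. Speed limits (rad/s): [2.57, 2.57, 3.14, 3.14, 3.14, 3.14, 3.14].

### API

Orientations are given as a unit quaternion [w, x, y, z].
In Python, from rig import telemetry, cams, hand_in, manip gives the robot as it stands. The module is installed in compiled form; this text tells all that it offers.
- The arm moves only by the tool apply_moves, never from a script. Its argument "commands" is a list that holds one entry, the list of rows, each a list of 4 numbers: the shift along the tool's x, y, z in units of 0.04 m (1.0 is 0.04 m), then the turn about the tool's z in units of 0.15 rad (1.0 is 0.15 rad). In form: [[[dx, dy, dz, yaw], ...]]. A call has exactly 5 rows; each row shifts and turns the commanded pose from where the row before left it, along the tool's axes as they then stand; what a row does not reach is not made up. A row lasts 1/8 s, in which the tool goes at most 62.5 mm and 10.7 degrees, less where a joint would pass 70% of its speed; a pose out of reach is approached as far as the arm can. A call with a number of a shift or a turn outside -1 to 1 is refused whole. A call with a gripper value outside its range is refused whole. "fingers" is the closure, from -1 (fully open) to 1 (shut), so that 0 is half open, set as the call begins (left out, the last holds). The fingers move at their own pace and stop on an object; the grip force is fixed at half the most. Time passes only in rows, so rows that do not move let the fingers close, or fill a call up. It gives the time, the measured TCP pose, the force, the opening and the grip force at its end, in the units of the state.
- telemetry.get_obs(): the state, without advancing time (a new reading comes with each control period).
- cams.capture(name): name is "scene" or "side" or "wrist"; returns a dict with "image" (384x512x3 uint8, red, green, blue), "fov_y" (degrees; the focal length in pixels is half the picture's height over the tangent of half this angle, whatever the lens; pixels are square), "cx", "cy" (the principal point, pixels), "extrinsics" (4x4, takes a point from world to camera coordinates); the wrist camera has in their place "T_tool_cam" (4x4, takes a point from camera to tool coordinates, whose origin is the TCP and whose axes are the flange's). Camera axes: x right, y down, z forward; pixel columns grow to the right and rows downward; lengths in m; the calibration is good to about 2 mm. A picture is of the moment at which its call begins: read the wrist's pose just before it. There is no depth.
- hand_in(): hands the job in; it is judged then, once.
The state is a dict: "time_s": time; "joint_positions": joint angles; "dq": joint speeds; "joint_torque": joint torques, N m; "position": TCP position; "tcp_rot": TCP orientation; "ft_force": force on the tool from outside, world axes, zero at the start; "moment": the same for the moment, N m; "finger_gap": finger opening in m; "grasp_force": force on a finger pad.
Only numpy, scipy, OpenCV 4.12 (cv2) and the standard library are available. Lean on these libraries where they do the work, as an engineer would, in place of code of your own. Each camera call takes 0.05 s, during which the arm holds its last target. There are 200 camera calls.

### The job

Take the spring-loaded pressing block by its handle and press the five dark steel clips standing proud along the hob's aluminium seam flush in one unbroken pass from either end of the row to the other: keep its spring about half squeezed all the way, never easing off part-way and never bottoming it, and keep the fingers off the clips and the hob. Then stand the block upright back on its rubber mat and let go, leaving the bin, wrench and screwdriver undisturbed.

Things in the scene. Friction and masses are not known exactly. Their poses are not given: they have to be found in the camera images.
- hob: Upside-down hob, fixed to the bench: plywood 260 (x) x 360 (y) mm under black glass (top 18 mm above the bench); origin: centre of its underside, z up. An aluminium seam strip 44 wide, 340 long, top 26 mm above the bench, runs along hob y at hob x = -80 mm (robot's side). Two heaters with brackets, at hob x +50, y +-85, rise to 52 mm above the bench.
- seam_mid (a point): Middle of the seam strip, on its top face (hob x -80, y 0, z 26 mm), above the third clip. Its axes are the hob's: the row of clips runs along y.
- clip1 (a joint): Clip 1 of 5: dark spring steel, 14 (hob x) x 24 (hob y) mm, centred on the seam at -60 mm along hob y from seam_mid. Value = how far it is pushed down, in m: near 0 its top stands 5 mm proud of the strip, 0.005 is flush, over 0.0035 counts as home. It gives way to about 3.5 N and stays where it is left.
- clip2 (a joint): Clip 2 of 5: dark spring steel, 14 (hob x) x 24 (hob y) mm, centred on the seam at -30 mm along hob y from seam_mid. Value = how far it is pushed down, in m: near 0 its top stands 5 mm proud of the strip, 0.005 is flush, over 0.0035 counts as home. It gives way to about 3.5 N and stays where it is left.
- clip3 (a joint): Clip 3 of 5: dark spring steel, 14 (hob x) x 24 (hob y) mm, centred on the seam at +0 mm along hob y from seam_mid. Value = how far it is pushed down, in m: near 0 its top stands 5 mm proud of the strip, 0.005 is flush, over 0.0035 counts as home. It gives way to about 3.5 N and stays where it is left.
- clip4 (a joint): Clip 4 of 5: dark spring steel, 14 (hob x) x 24 (hob y) mm, centred on the seam at +30 mm along hob y from seam_mid. Value = how far it is pushed down, in m: near 0 its top stands 5 mm proud of the strip, 0.005 is flush, over 0.0035 counts as home. It gives way to about 3.5 N and stays where it is left.
- clip5 (a joint): Clip 5 of 5: dark spring steel, 14 (hob x) x 24 (hob y) mm, centred on the seam at +60 mm along hob y from seam_mid. Value = how far it is pushed down, in m: near 0 its top stands 5 mm proud of the strip, 0.005 is flush, over 0.0035 counts as home. It gives way to about 3.5 N and stays where it is left.
- block: Pressing block, loose, 0.3 kg: white base 76 (its x, sweeping direction) x 40 (y) x 20 mm high; origin: centre of its sole, z up. The sole is flat over 52 mm; both x ends ramp up 7 mm at 30 degrees, to ride onto proud clips when swept along its x, either way round. It bears on the strip on both sides of the clips.
- grip (a point): Middle of the block's wooden handle, 46 (block x) x 28 (block y, grasp across this) x 36 mm high, upright, centred over the base; with the spring relaxed this point is 56 mm above the sole and the handle's underside is 18 mm above the base. Axes are the block's.
- handle (a joint): How far the handle is squeezed down towards the base against its spring, in m: 0 relaxed, 0.016 bottomed. 1 N per mm, so half squeezed (0.008) presses with about 8 N. Under 0.003 while only some of the clips are home counts as easing off; over 0.0145 at any time counts as bottomed.
- mat: Black rubber mat 130 x 130 x 4 mm, fixed, to the left or right of the hob; origin at the centre of its underside. The block starts standing on it.
- bin: Blue open plastic bin 130 x 100 x 60 mm, on the other side of the hob from the mat; origin at the centre of its underside. Leave it alone.
- wrench: Steel wrench 130 mm long lying on the black glass between the seam and the heaters, along the hob's y. Leave it alone.
- screwdriver: Screwdriver lying on the bench to the left of the hob. Leave it alone.
There are look-alikes about, which are no part of the job. Several things look just like the mat: the one meant starts farthest to the robot's left.

How it is judged:
On the way, in this order (a step that is already met when the one before it is completed fails the run):
1. the clip at one end of the row is home while the one at the other end still stands proud, the block pressing there with its spring squeezed (((value of joint clip1 above 0.0035 m and not (value of joint clip5 above 0.0035 m)) or (value of joint clip5 above 0.0035 m and not (value of joint clip1 above 0.0035 m))) and value of joint handle above 0.003 m and contact force between block and hob above 1 N), for 0.1 s.
2. all five clips are home, with the block still pressing on the seam (value of joint each of clip1, clip2, clip3, clip4, clip5 above 0.0035 m and value of joint handle above 0.003 m and contact force between block and hob above 1 N), for 0.1 s.
At the end, for the whole second after the job is handed in: All five clips are down by more than 3.5 mm (less than 1.5 mm proud), and the block stands upright (within 0.1 rad), at rest and released, with its centre over the rubber mat and its sole on it (value of joint each of clip1, clip2, clip3, clip4, clip5 above 0.0035 m and x of block in the frame of mat between -0.065 and 0.065 m and y of block in the frame of mat between -0.065 and 0.065 m and z of block in the frame of mat below 0.008 m and angle between block's own z axis and vertical below 0.1 rad and linear speed of block below 0.02 m/s); the robot touches nothing.
It fails at once if pressure let up (spring squeezed less than 3 mm) while some clips but not all are home (value of joint any of clip1, clip2, clip3, clip4, clip5 above 0.0035 m and not (value of joint each of clip1, clip2, clip3, clip4, clip5 above 0.0035 m) and value of joint handle below 0.003 m).
It fails at once if the pass is begun mid-row (clip 3 is home before the clip at either end) (value of joint clip3 above 0.0035 m and not (value of joint clip1 above 0.0035 m) and not (value of joint clip5 above 0.0035 m)).
It fails at once if the block's spring is bottomed (squeezed more than 14.5 mm) (value of joint handle above 0.0145 m).
It fails at once if the fingers touch a clip or the hob with more than 1 N (contact force between the fingers and hob above 1 N).
It fails at once if the bin, wrench or screwdriver is moved more than 25 mm (distance of any of bin, wrench, screwdriver from where it was at the start of the episode above 0.025 m).
It also fails if it takes over 72 s, if anything falls off the work surface, if the arm or the gripper's body presses on something with over 40 N, if the wrist force passes 120 N, or if a joint passes its speed limit or range.

## Working session

There is one attempt and no reset: what is moved stays moved. The work goes in short steps, Python scripts to look and compute and a tool call to move; the robot and the scene stay as the last step left them, time stands still between calls to the robot, and variables do not carry over. Pictures are saved under pics/ and viewed, at most 10 in all, crops included, and the job is handed in when it is done.

Besides the shell and the picture viewer there is one more tool, called after ">>>" by a JSON object that holds its "op" and its "data", one argument or row to a line. apply_moves: Moves the arm, as the interface text tells. Shifts and turns lie within -1 to 1; 1 stands for 0.04 m of shift or 0.15 rad of turn. Its arguments: {"type":"object","properties":{"commands":{"type":"array"},"fingers":{"type":"number"}},"required":["commands"]}

```bash
mkdir -p pics; cat > h.py <<'E'
import numpy as np, cv2, pickle
from scipy.spatial.transform import Rotation as R
from rig import telemetry, cams, manip
def Rq(q): return R.from_quat([q[1],q[2],q[3],q[0]]).as_matrix()
def cap(n,f=None):
    o=telemetry.get_obs(); c=cams.capture(n); im=c["image"]
    H=im.shape[0]; fl=H/2/np.tan(np.radians(c["fov_y"])/2)
    if "extrinsics" in c:
        T=np.linalg.inv(np.array(c["extrinsics"]))
    else:
        W=np.eye(4); W[:3,:3]=Rq(o["tcp_rot"]); W[:3,3]=o["position"]; T=W@np.array(c["T_tool_cam"])
    d=dict(im=im,f=fl,cx=c["cx"],cy=c["cy"],T=T)
    if f: cv2.imwrite(f"pics/{f}.png",im[:,:,::-1]); pickle.dump(d,open(f"pics/{f}.pkl","wb"))
    return d
def load(f): return pickle.load(open(f"pics/{f}.pkl","rb"))
def ray(d,u,v):
    r=d["T"][:3,:3]@np.array([(u-d["cx"])/d["f"],(v-d["cy"])/d["f"],1]); return d["T"][:3,3],r/np.linalg.norm(r)
def plane(d,u,v,z):
    o,r=ray(d,u,v); return o+r*(z-o[2])/r[2]
def proj(d,p):
    q=np.linalg.inv(d["T"])@np.append(p,1); return d["f"]*q[0]/q[2]+d["cx"],d["f"]*q[1]/q[2]+d["cy"]
E
python3 - <<'E'
from h import *
a=cap("scene","scene0"); b=cap("side","side0"); c=cap("wrist","wrist0")
for d in(a,b,c): print(d["f"],d["cx"],d["cy"],d["T"].round(3).tolist())
o=telemetry.get_obs(); print({k:np.round(v,4).tolist() for k,v in o.items()}, manip.pinch_z)
cv2.imwrite("pics/both.png",np.vstack([cv2.resize(a["im"],(400,300)),cv2.resize(b["im"],(400,300))])[:,:,::-1])
E
```

```text
416.7162006556343 256.6572400586929 186.35125727228845 [[-0.662, 0.478, -0.577, 1.115], [0.75, 0.41, -0.519, 0.602], [-0.011, -0.776, -0.63, 0.812], [0.0, 0.0, 0.0, 1.0]]
388.4189600589649 253.98452639682748 189.96117132513393 [[0.917, -0.309, 0.253, 0.103], [-0.4, -0.714, 0.574, -0.829], [0.003, -0.628, -0.778, 1.13], [0.0, 0.0, 0.0, 1.0]]
271.38190233549955 254.69368466905826 191.54072974314528 [[0.427, 0.861, 0.276, 0.211], [0.904, -0.406, -0.132, 0.647], [-0.002, 0.306, -0.952, 0.384], [0.0, 0.0, 0.0, 1.0]]
{'time_s': 0.15, 'joint_positions': [-1.1599, 0.4693, -0.0486, 1.5334, 0.0241, 1.141, -0.0823], 'dq': [0.0011, -0.0017, 0.0001, -0.0026, -0.0011, 0.0006, 0.0006], 'joint_torque': [0.0009, -50.8426, -0.0808, -23.642, -0.0614, 0.0356, 0.0001], 'position': [0.2872, 0.6104, 0.2217], 'tcp_rot': [-0.0001, 0.2181, 0.9759, -0.0008], 'ft_force': [-0.0247, -1.3544, 0.1268], 'moment': [0.0325, 0.005, -0.0337], 'grasp_force': 0.0, 'finger_gap': 0.0869} 0.0187
```

View pics/scene0.png

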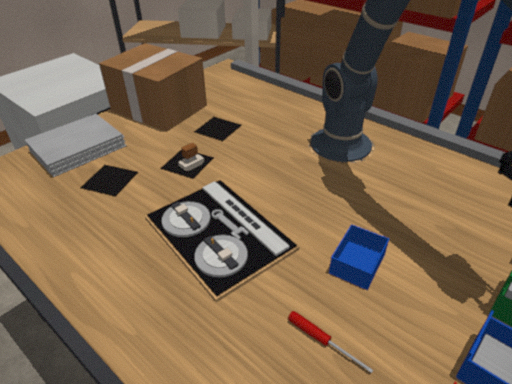

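View pics/side0.png

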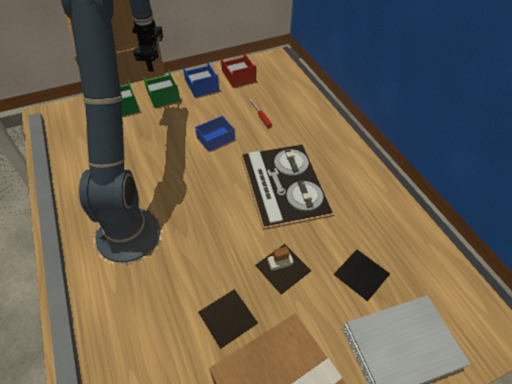

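The scene shows three black mats at about (110,180), (187,162, with the block on it) and (218,128). The hob is at (222,236), with its seam on the right-hand side. The bin is at (358,256) and the screwdriver at (330,340). In the side view the mats are at (362,274), (283,268, with the block) and (228,318).

```bash
python3 - <<'E'
from h import *
for n in("scene0","side0"):
    d=load(n); hsv=cv2.cvtColor(d["im"],cv2.COLOR_RGB2HSV)
    m=cv2.inRange(hsv,(0,0,0),(179,255,45)); 
    cs,_=cv2.findContours(m,cv2.RETR_EXTERNAL,cv2.CHAIN_APPROX_NONE)
    for c in cs:
        if cv2.contourArea(c)<400: continue
        h=cv2.convexHull(c); q=cv2.approxPolyDP(h,0.06*cv2.arcLength(h,True),True)[:,0]
        if len(q)!=4: continue
        if not(0.2<plane(d,*q.mean(0),0.004)[0]<0.95): continue
        z=0.018 if cv2.contourArea(h)>5000 else .004
        P=np.array([plane(d,*p,z)[:2] for p in q.astype(float)])
        print(n,cv2.contourArea(h),q.tolist(),P.round(3).tolist(),"c",P.mean(0).round(3),"sides",np.linalg.norm(P-np.roll(P,1,0),axis=1).round(3))
    # seam strip: bright low-sat ; handle: brown
a=load("scene0")["im"][110:300,90:310]; b=load("side0")["im"][130:330,200:400]
cv2.imwrite("pics/crop1.png",np.hstack([cv2.resize(a,(440,380),interpolation=2),cv2.resize(b,(360,380),interpolation=2)])[:,:,::-1])
E
```

```text
scene0 8553.5 [[220, 181], [295, 245], [216, 294], [148, 215]] [[0.441, -0.155], [0.502, 0.181], [0.742, 0.136], [0.681, -0.199]] c [ 0.591 -0.009] sides [0.244 0.342 0.244 0.341]
scene0 910.5 [[136, 172], [114, 195], [82, 187], [104, 166]] [[0.573, -0.408], [0.686, -0.363], [0.728, -0.472], [0.622, -0.516]] c [ 0.652 -0.44 ] sides [0.119 0.121 0.117 0.115]
scene0 527.5 [[196, 131], [213, 118], [239, 125], [223, 139]] [[0.277, -0.448], [0.17, -0.469], [0.143, -0.357], [0.251, -0.334]] c [ 0.21  -0.402] sides [0.118 0.109 0.116 0.11 ]
side0 1712.5 [[234, 291], [256, 322], [220, 347], [199, 312]] [[0.253, -0.34], [0.277, -0.455], [0.155, -0.479], [0.133, -0.36]] c [ 0.205 -0.408] sides [0.121 0.117 0.124 0.121]
side0 1379.5 [[356, 251], [388, 273], [367, 299], [335, 274]] [[0.675, -0.37], [0.725, -0.478], [0.614, -0.525], [0.568, -0.414]] c [ 0.646 -0.447] sides [0.116 0.119 0.12  0.12 ]
side0 1033.5 [[309, 270], [280, 292], [261, 269], [290, 251]] [[0.499, -0.369], [0.382, -0.399], [0.36, -0.305], [0.475, -0.283]] c [ 0.429 -0.339] sides [0.089 0.121 0.097 0.117]
side0 1172.5 [[134, 21], [161, 28], [153, 71], [135, 58]] [[0.335, 1.414], [0.457, 1.277], [0.313, 0.892], [0.257, 1.04]] c [0.341 1.156] sides [0.382 0.183 0.411 0.158]
```

View pics/crop1.png

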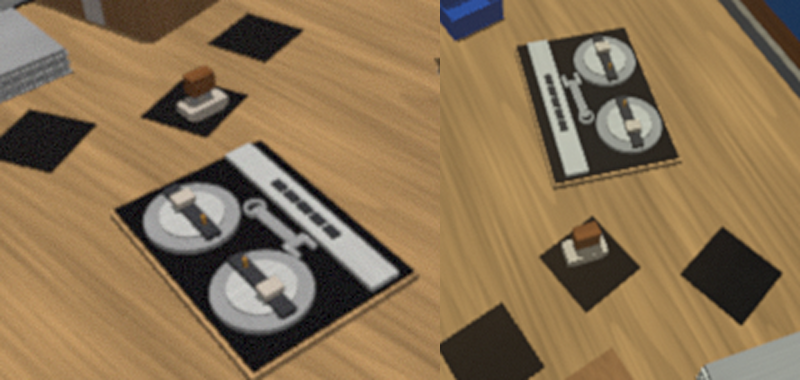

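The mats are at (0.65,-0.44), (0.21,-0.405) and (0.43,-0.34), which are scene pixels (110,180), (218,128) and (187,162). The largest y, farthest to the robot's left, belongs to the middle one, which carries the block, and the crop confirms this. I'll swing over the hob first and look with the wrist camera.

>>> {"op": "apply_moves", "data": {
  "commands": [
    [[-1, -0.1, 0, 0.4], [-1, -0.1, 0, 0.4], [-1, -0.1, 0, 0.4], [-1, -0.1, 0, 0.4], [-1, -0.1, 0, 0.4]]
  ],
  "fingers": -1
}}

```text
time_s: 0.78
position: [0.4465, 0.4871, 0.2221]
tcp_rot: [-0.0, 0.362, 0.932, -0.0]
ft_force: [0.8, 0.5, -0.5]
finger_gap: 0.0869
grasp_force: 0.0
```

>>> {"op": "apply_moves", "data": {
  "commands": [
    [[-1, -0.1, 0, 0.4], [-1, -0.1, 0, 0.4], [-1, -0.1, 0, 0.4], [-1, -0.1, 0, 0.4], [-1, -0.1, 0, 0.4]]
  ]
}}

```text
time_s: 1.4
position: [0.561, 0.3229, 0.2221]
tcp_rot: [-0.0, 0.498, 0.867, -0.0]
ft_force: [0.3, 0.1, -0.9]
finger_gap: 0.087
grasp_force: 0.0
```

>>> {"op": "apply_moves", "data": {
  "commands": [
    [[-1, -0.1, 0, 0.4], [-1, -0.1, 0, 0.4], [-1, -0.1, 0, 0.4], [-1, -0.1, 0, 0.4], [-1, -0.1, 0, 0.4]]
  ]
}}

```text
time_s: 2.02
position: [0.622, 0.1322, 0.2222]
tcp_rot: [-0.0, 0.622, 0.783, -0.0]
ft_force: [0.5, 0.6, -0.4]
finger_gap: 0.0871
grasp_force: 0.0
```

>>> {"op": "apply_moves", "data": {
  "commands": [
    [[-1, -0.1, 0, 0.4], [-1, -0.1, 0, 0.4], [-1, -0.1, 0, 0.4], [0, 0, 0, 0], [0, 0, 0, 0]]
  ]
}}

```text
time_s: 2.65
position: [0.6304, 0.0143, 0.2222]
tcp_rot: [-0.001, 0.689, 0.725, 0.0]
ft_force: [0.3, 0.4, 0.5]
finger_gap: 0.0871
grasp_force: 0.0
```

```bash
python3 - <<'E'
from h import *
w=cap("wrist","wrist1")
rs=[]
for n in("scene0","side0"):
    d=load(n); hsv=cv2.cvtColor(d["im"],cv2.COLOR_RGB2HSV)
    c0=proj(d,[.43,-.34,.05]); 
    m=cv2.inRange(hsv,(2,110,40),(14,255,190)); M=np.zeros_like(m); x,y=map(int,c0); M[y-22:y+22,x-22:x+22]=m[y-22:y+22,x-22:x+22]
    k,l,s,ce=cv2.connectedComponentsWithStats(M); i=1+np.argmax(s[1:,4]); print(n,s[i],ce[i]); rs.append(ray(d,*ce[i]))
    b=cv2.inRange(hsv,(0,0,120),(179,70,255)); M=np.zeros_like(b); M[y-22:y+30,x-25:x+25]=b[y-22:y+30,x-25:x+25]
    pts=cv2.findNonZero(M); r=cv2.minAreaRect(pts); print(r)
    bp=cv2.boxPoints(r); e=max(range(4),key=lambda i:np.linalg.norm(bp[i]-bp[i-1])); 
    v=plane(d,*bp[e],.02)-plane(d,*bp[e-1],.02); print("yaw",np.degrees(np.arctan2(v[1],v[0])))
(o1,a),(o2,b)=rs
t=np.linalg.lstsq(np.stack([a,-b],1),o2-o1,rcond=None)[0]; p=o1+a*t[0];q=o2+b*t[1]; print(p,q)
E
```

```text
scene0 [180 143  18  16 173] [188.84393064 150.21387283]
((190.80027770996094, 160.77212524414062), (8.129152297973633, 23.61078453063965), 68.74949645996094)
yaw 167.15796405891808
side0 [274 246  16  14 135] [281.47407407 252.23703704]
((280.1131896972656, 259.396240234375), (12.087727546691895, 23.626014709472656), 74.05460357666016)
yaw -5.711470588582522
[ 0.43008971 -0.3041323   0.06102264] [ 0.42962926 -0.3038022   0.06104413]
```

View pics/wrist1.png

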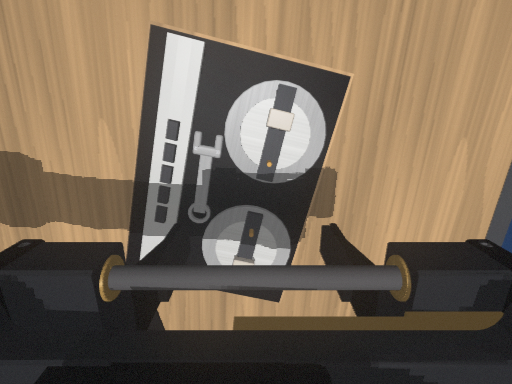

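In the wrist view, up is +y and right is +x. The seam is at left, running from (183,35) to (150,260). The five clips are at (173,130), (170,152), (166,174), (163,195) and (161,214), with the top one being clip 5.

```bash
python3 - <<'E'
from h import *
d=load("wrist1"); g=cv2.cvtColor(d["im"],cv2.COLOR_RGB2GRAY)
m=(g<60).astype(np.uint8)
k,l,s,ce=cv2.connectedComponentsWithStats(m,connectivity=4)
P=[]
for i in range(1,k):
    if 80<s[i,4]<600 and 145<ce[i][0]<190 and 110<ce[i][1]<225:
        p=plane(d,*ce[i],.031); P.append(p); print(s[i],ce[i].round(1),p.round(4))
P=np.array(P); 
if len(P)==5:
    print(np.linalg.norm(np.diff(P,axis=0),axis=1),P.mean(0)); v=P[0]-P[-1]; print("hob y heading",np.degrees(np.arctan2(v[1],v[0])))
# strip edges per row
for r in range(45,240,15):
    row=g[r,130:215]; b=np.where(row>90)[0]; print(r,b.min()+130,b.max()+130, plane(d,b.min()+129.5,r,.026)[:2].round(4),plane(d,b.max()+130.5,r,.026)[:2].round(4)) if len(b) else 0
o=telemetry.get_obs(); Rm=Rq(o["tcp_rot"]); print(o["position"],Rm.round(3))
E
```

```text
[158 186  12  18 159] [163.6 194.3] [ 0.5071 -0.0249  0.031 ]
[155 206  12  17 157] [160.8 213.8] [ 0.5017 -0.054   0.031 ]
45 130 204 [0.4747 0.1581] [0.5633 0.1626]
60 130 202 [0.4733 0.1419] [0.5608 0.1463]
75 130 199 [0.4718 0.1251] [0.557  0.1295]
90 130 197 [0.4702 0.1079] [0.5543 0.1122]
105 130 194 [0.4687 0.0901] [0.5503 0.0943]
120 130 192 [0.467  0.0717] [0.5475 0.0758]
135 130 201 [0.4653 0.0527] [0.5588 0.0575]
150 130 214 [0.4636 0.0331] [0.5758 0.0388]
165 130 211 [0.4618 0.0128] [0.5719 0.0184]
180 130 208 [ 0.4599 -0.0082] [ 0.5678 -0.0027]
195 131 206 [ 0.4593 -0.0299] [ 0.565  -0.0245]
210 130 208 [ 0.4559 -0.0525] [ 0.5678 -0.0468]
225 144 214 [ 0.474  -0.0749] [ 0.5764 -0.0697]
[0.63041178 0.01506523 0.22222806] [[-0.053  0.999 -0.001]
 [ 0.999  0.053  0.001]
 [ 0.001 -0.    -1.   ]]
```

```bash
cat > plan.py <<'E'
from h import *
def plan(target,psi,n,dec=2):
    """rows for straight-line world move; psi = final heading of tool y (deg)"""
    o=telemetry.get_obs(); Rm=Rq(o["tcp_rot"]); p=np.array(o["position"])
    ps=np.arctan2(Rm[1,1],Rm[0,1]); dyaw=-((np.radians(psi)-ps+np.pi)%(2*np.pi)-np.pi)
    yw=round(dyaw/n/.15,dec); s=(np.array(target)-p)/n; rows=[]
    for i in range(n):
        c=ps-i*yw*.15; tx=np.array([-np.sin(c),np.cos(c),0]); ty=np.array([np.cos(c),np.sin(c),0])
        rows.append([round(float(v),dec) for v in(s@tx/.04,s@ty/.04,-s[2]/.04,yw)])
    print("psi now",np.degrees(ps).round(2),"p",p.round(4)); 
    for i in range(0,n,5): print(rows[i:i+5])
E
python3 -c "
from plan import *
plan([.38,-.297,.20],-99,13)"
```

```text
psi now 3.06 p [0.6304 0.0151 0.2222]
[[-0.57, -0.51, 0.04, 0.91], [-0.64, -0.43, 0.04, 0.91], [-0.69, -0.34, 0.04, 0.91], [-0.73, -0.24, 0.04, 0.91], [-0.76, -0.14, 0.04, 0.91]]
[[-0.77, -0.04, 0.04, 0.91], [-0.77, 0.07, 0.04, 0.91], [-0.75, 0.17, 0.04, 0.91], [-0.72, 0.27, 0.04, 0.91], [-0.68, 0.37, 0.04, 0.91]]
[[-0.62, 0.46, 0.04, 0.91], [-0.55, 0.54, 0.04, 0.91], [-0.47, 0.61, 0.04, 0.91]]
```

>>> {"op": "apply_moves", "data": {
  "commands": [
    [[-0.57, -0.51, 0.04, 0.91], [-0.64, -0.43, 0.04, 0.91], [-0.69, -0.34, 0.04, 0.91], [-0.73, -0.24, 0.04, 0.91], [-0.76, -0.14, 0.04, 0.91]]
  ]
}}

```text
time_s: 3.32
position: [0.5338, -0.1053, 0.2144]
tcp_rot: [-0.0, 0.892, 0.452, 0.0]
ft_force: [-0.8, -0.5, 0.7]
finger_gap: 0.087
grasp_force: 0.0
```

>>> {"op": "apply_moves", "data": {
  "commands": [
    [[-0.77, -0.04, 0.04, 0.91], [-0.77, 0.07, 0.04, 0.91], [-0.75, 0.17, 0.04, 0.91], [-0.72, 0.27, 0.04, 0.91], [-0.68, 0.37, 0.04, 0.91]]
  ]
}}

```text
time_s: 3.95
position: [0.4372, -0.2256, 0.2065]
tcp_rot: [-0.0, 0.992, 0.128, 0.0]
ft_force: [0.2, 0.1, -0.1]
finger_gap: 0.0866
grasp_force: 0.0
```

>>> {"op": "apply_moves", "data": {
  "commands": [
    [[-0.62, 0.46, 0.04, 0.91], [-0.55, 0.54, 0.04, 0.91], [-0.47, 0.61, 0.04, 0.91], [0, 0, 0, 0], [0, 0, 0, 0]]
  ]
}}

```text
time_s: 4.58
position: [0.3804, -0.2973, 0.2016]
tcp_rot: [-0.0, 0.997, -0.074, 0.0]
ft_force: [0.3, -0.0, 0.5]
finger_gap: 0.0873
grasp_force: 0.0
```

```bash
python3 - <<'E'
from h import *
w=cap("wrist","wrist2"); o=telemetry.get_obs(); print(np.round(o["position"],4),np.round(o["joint_positions"],3))
print([np.round(proj(w,p),1) for p in([.43,-.304,.078],[.43,-.304,.004])])
E
```

```text
[ 0.3805 -0.2972  0.2016] [-0.166  0.225  0.873  2.037 -0.21   0.97  -0.905]
[array([254. , 139.3]), array([254.1, 132.4])]
```

View pics/wrist2.png

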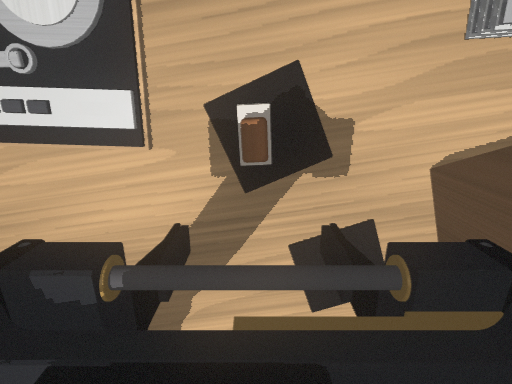

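The wrist view shows the handle (brown) at about (254,139), the white base spanning (238–271, 104–165), and the mat corners at (205,104), (298,60), (332,157) and (246,193).

```bash
python3 - <<'E'
from h import *
d=load("wrist2"); hsv=cv2.cvtColor(d["im"],cv2.COLOR_RGB2HSV); 
box=np.zeros(hsv.shape[:2],np.uint8); box[95:175,230:280]=255
h=cv2.inRange(hsv,(2,110,30),(14,255,255))&box
bw=(cv2.inRange(hsv,(0,0,100),(179,90,255))&box)|h
def wr(m,z,nm):
    m=cv2.morphologyEx(m,cv2.MORPH_OPEN,np.ones((3,3)))
    r=cv2.minAreaRect(cv2.findNonZero(m)); b=cv2.boxPoints(r); P=np.array([plane(d,*p,z) for p in b])[:,:2]
    e=[P[1]-P[0],P[2]-P[1]]; v=max(e,key=np.linalg.norm); print(nm,r,P.mean(0).round(4),np.round([np.linalg.norm(x) for x in e],4),np.degrees(np.arctan2(v[1],v[0])))
wr(h,.078,"handle"); wr(bw,.020,"base")
M=np.array([plane(d,u,v,.004)[:2] for u,v in((205,104),(298,60),(332,157),(246,193))]); print("mat",M.round(3).tolist(),((M[0]+M[2])/2).round(4),((M[1]+M[3])/2).round(4),np.linalg.norm(M-np.roll(M,1,0),axis=1))
E
```

```text
handle ((254.40769958496094, 139.59971618652344), (43.50629425048828, 24.597198486328125), 87.79740142822266) [ 0.4291 -0.3043] [0.025  0.0448] 174.4074622113042
base ((253.7828369140625, 133.91847229003906), (61.49650192260742, 32.55067443847656), 87.95458984375) [ 0.4285 -0.3034] [0.0392 0.0753] 174.47707523907414
mat [[0.474, -0.248], [0.507, -0.369], [0.383, -0.402], [0.35, -0.28]] [ 0.4283 -0.3251] [ 0.4282 -0.3247] [0.12845082 0.12544314 0.12851997 0.12609426]
```

```bash
python3 -c "
from plan import *
plan([.4288,-.304,.13],-95.6,3)"
```

```text
psi now -98.52 p [ 0.3805 -0.2972  0.2016]
[[0.41, -0.0, 0.6, -0.11], [0.41, 0.0, 0.6, -0.11], [0.41, 0.01, 0.6, -0.11]]
```

>>> {"op": "apply_moves", "data": {
  "commands": [
    [[0.41, 0, 0.6, -0.11], [0.41, 0, 0.6, -0.11], [0.41, 0.01, 0.6, -0.11], [0, 0, 0, 0], [0, 0, 0, 0]]
  ]
}}

```text
time_s: 5.25
position: [0.428, -0.3055, 0.1302]
tcp_rot: [0.0, 0.999, -0.051, 0.0]
ft_force: [-0.3, 0.0, -0.0]
finger_gap: 0.0865
grasp_force: 0.0
```

>>> {"op": "apply_moves", "data": {
  "commands": [
    [[0, 0, 0.7, 0], [0, 0, 0.7, 0], [0, 0, 0.7, 0], [0, 0, 0, 0], [0, 0, 0, 0]]
  ]
}}

```text
time_s: 5.88
position: [0.4285, -0.3064, 0.0473]
tcp_rot: [0.0, 0.999, -0.052, 0.001]
ft_force: [0.0, 0.1, 0.8]
finger_gap: 0.087
grasp_force: 0.0
```

```bash
python3 - <<'E'
from plan import *
plan([.4288,-.304,.044],-95.6,1)
o=telemetry.get_obs(); print(np.round(o["ft_force"],2))
c=cap("side","side1"); d=cap("scene","scene1")
a=c["im"][210:310,230:330]; b=d["im"][110:210,140:240]
cv2.imwrite("pics/crop2.png",np.hstack([cv2.resize(a,(400,400),interpolation=2),cv2.resize(b,(400,400),interpolation=2)])[:,:,::-1])
E
```

```text
psi now -95.93 p [ 0.4285 -0.3064  0.0473]
[[0.0, -0.06, 0.08, -0.04]]
[0.02 0.06 0.8 ]
```

View pics/crop2.png

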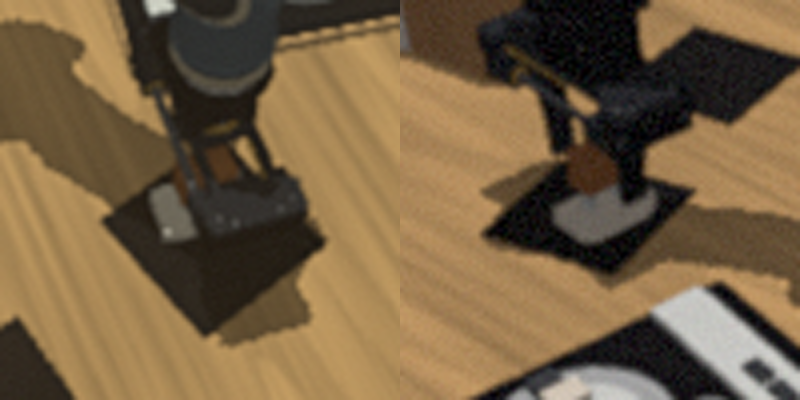

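The fingers straddle the handle, so I'll close and then lift.

>>> {"op": "apply_moves", "data": {
  "commands": [
    [[0, -0.06, 0.06, 0], [0, 0, 0, 0], [0, 0, 0, 0], [0, 0, 0, 0], [0, 0, 0, 0]]
  ]
}}

```text
time_s: 6.6
position: [0.4281, -0.3034, 0.0433]
tcp_rot: [-0.0, 0.999, -0.052, -0.0]
ft_force: [0.5, -0.4, -0.6]
finger_gap: 0.087
grasp_force: 0.0
```

>>> {"op": "apply_moves", "data": {
  "commands": [
    [[0, 0, 0, 0], [0, 0, 0, 0], [0, 0, 0, 0], [0, 0, 0, 0], [0, 0, 0, 0]]
  ],
  "fingers": 1
}}

```text
time_s: 7.22
position: [0.4281, -0.3033, 0.0433]
tcp_rot: [-0.0, 0.999, -0.052, -0.0]
ft_force: [0.4, 0.2, 0.3]
finger_gap: 0.0448
grasp_force: 0.0
```

>>> {"op": "apply_moves", "data": {
  "commands": [
    [[0, 0, -0.5, 0], [0, 0, -0.5, 0], [0, 0, -0.5, 0], [0, 0, -0.5, 0], [0, 0, 0, 0]]
  ]
}}

```text
time_s: 7.85
position: [0.429, -0.3039, 0.1244]
tcp_rot: [0.0, 0.999, -0.052, 0.001]
ft_force: [0.5, 0.1, -0.3]
finger_gap: 0.0016
grasp_force: 0.0
```

```bash
python3 - <<'E'
from plan import *
o=telemetry.get_obs(); print(np.round(o["ft_force"],2),o["finger_gap"],o["grasp_force"])
hy=np.radians(79.5); e=np.array([np.cos(hy),np.sin(hy),0]); c=np.array([.5125,.005,0])
st=c-.125*e; print("start over",st)
plan([st[0],st[1],.16],-10.5,11)
E
```

```text
[ 0.47  0.09 -0.27] 0.001595861311886994 0.0
start over [ 0.48972056 -0.11790686  0.        ]
psi now -95.9 p [ 0.429  -0.3039  0.1244]
[[0.09, -0.43, -0.08, -0.9], [0.15, -0.42, -0.08, -0.9], [0.21, -0.39, -0.08, -0.9], [0.26, -0.36, -0.08, -0.9], [0.3, -0.32, -0.08, -0.9]]
[[0.34, -0.28, -0.08, -0.9], [0.38, -0.23, -0.08, -0.9], [0.41, -0.18, -0.08, -0.9], [0.43, -0.12, -0.08, -0.9], [0.44, -0.06, -0.08, -0.9]]
[[0.44, -0.0, -0.08, -0.9]]
```

The fingers were still closing when I lifted, so they missed. I'll open them again, back off to the viewing pose and re-measure the block.

>>> {"op": "apply_moves", "data": {
  "commands": [
    [[-0.4, 0, -0.6, 0], [-0.4, 0, -0.6, 0], [-0.4, 0, -0.6, 0], [0, 0, 0, 0], [0, 0, 0, 0]]
  ],
  "fingers": -1
}}

```text
time_s: 8.48
position: [0.3806, -0.2977, 0.1943]
tcp_rot: [-0.0, 0.999, -0.051, -0.0]
ft_force: [0.4, 0.7, 0.5]
finger_gap: 0.0439
grasp_force: 0.0
```

>>> {"op": "apply_moves", "data": {
  "commands": [
    [[0, 0, 0, 0], [0, 0, 0, 0], [0, 0, 0, 0], [0, 0, 0, 0], [0, 0, 0, 0]]
  ]
}}

```text
time_s: 9.1
position: [0.3804, -0.2984, 0.1953]
tcp_rot: [-0.0, 0.999, -0.052, -0.0]
ft_force: [0.7, 0.2, 0.3]
finger_gap: 0.0859
grasp_force: 0.0
```

```bash
cat > blk.py <<'E'
from plan import *
def blk(name):
    d=cap("wrist",name); hsv=cv2.cvtColor(d["im"],cv2.COLOR_RGB2HSV); u,v=map(int,proj(d,[.429,-.304,.05]))
    box=np.zeros(hsv.shape[:2],np.uint8); box[max(v-45,0):v+45,u-40:u+40]=255
    h=cv2.inRange(hsv,(2,110,30),(14,255,255))&box
    bw=(cv2.inRange(hsv,(0,0,100),(179,90,255))&box)|h
    for m,z in((h,.078),(bw,.020)):
        m=cv2.morphologyEx(m,cv2.MORPH_OPEN,np.ones((3,3)))
        r=cv2.minAreaRect(cv2.findNonZero(m)); b=cv2.boxPoints(r); P=np.array([plane(d,*p,z) for p in b])[:,:2]
        e=[P[1]-P[0],P[2]-P[1]]; w=max(e,key=np.linalg.norm); print(r,P.mean(0).round(4),np.round([np.linalg.norm(x) for x in e],4),np.degrees(np.arctan2(w[1],w[0])))
    return d
E
python3 -c "
from blk import *
o=telemetry.get_obs(); print(np.round(o['position'],4),o['finger_gap'])
blk('wrist3'); plan([.4288,-.304,.13],-95.6,3)"
```

```text
[ 0.3804 -0.2984  0.1953] 0.08586110519339069
((255.5, 140.5), (43.0, 25.0), 90.0) [ 0.4291 -0.3044] [0.0249 0.0434] 174.88741229302056
((254.5, 134.0), (62.0, 33.0), 90.0) [ 0.4291 -0.3033] [0.039  0.0746] 175.08063615028303
psi now -95.91 p [ 0.3804 -0.2984  0.1953]
[[0.41, 0.0, 0.54, -0.01], [0.41, 0.01, 0.54, -0.01], [0.41, 0.01, 0.54, -0.01]]
```

The block hasn't moved. I'll go back down and wait for a full closure this time.

>>> {"op": "apply_moves", "data": {
  "commands": [
    [[0.41, 0, 0.7, -0.02], [0.41, 0, 0.7, -0.02], [0.4, 0.01, 0.7, -0.02], [0, 0, 0.3, 0], [0, 0, 0, 0]]
  ]
}}

```text
time_s: 9.78
position: [0.4278, -0.3036, 0.0989]
tcp_rot: [-0.0, 0.999, -0.047, -0.001]
ft_force: [-0.1, 0.5, 0.0]
finger_gap: 0.0871
grasp_force: 0.0
```

>>> {"op": "apply_moves", "data": {
  "commands": [
    [[0, -0.04, 0.7, 0], [0, 0, 0.65, 0], [0, 0, 0, 0], [0, 0, 0, 0], [0, 0, 0, 0]]
  ]
}}

```text
time_s: 10.4
position: [0.4298, -0.3027, 0.0467]
tcp_rot: [0.0, 0.999, -0.047, 0.001]
ft_force: [0.4, -0.2, -0.0]
finger_gap: 0.087
grasp_force: 0.0
```

```bash
python3 -c "
from plan import *
plan([.4288,-.304,.044],-95.6,1)"
```

```text
psi now -95.41 p [ 0.4298 -0.3027  0.0467]
[[-0.02, 0.03, 0.07, 0.02]]
```

>>> {"op": "apply_moves", "data": {
  "commands": [
    [[-0.02, 0.03, 0.07, 0], [0, 0, 0, 0], [0, 0, 0, 0], [0, 0, 0, 0], [0, 0, 0, 0]]
  ],
  "fingers": 1
}}

```text
time_s: 11.02
position: [0.4281, -0.3032, 0.0425]
tcp_rot: [-0.0, 0.999, -0.047, -0.0]
ft_force: [-1.0, -0.3, -1.7]
finger_gap: 0.0447
grasp_force: 0.0
```

>>> {"op": "apply_moves", "data": {
  "commands": [
    [[0, 0, 0, 0], [0, 0, 0, 0], [0, 0, 0, 0], [0, 0, 0, 0], [0, 0, 0, 0]]
  ]
}}

```text
time_s: 11.65
position: [0.4282, -0.3033, 0.0425]
tcp_rot: [0.0, 0.999, -0.047, 0.0]
ft_force: [0.5, -0.2, 0.6]
finger_gap: 0.0273
grasp_force: 30.0
```

>>> {"op": "apply_moves", "data": {
  "commands": [
    [[0, 0, 0, 0], [0, 0, 0, 0], [0, 0, 0, 0], [0, 0, 0, 0], [0, 0, 0, 0]]
  ]
}}

```text
time_s: 12.28
position: [0.4282, -0.3033, 0.0425]
tcp_rot: [0.0, 0.999, -0.047, 0.0]
ft_force: [0.8, -0.2, -0.0]
finger_gap: 0.0279
grasp_force: 30.0
```

```bash
python3 -c "
from plan import *
o=telemetry.get_obs(); print(np.round(o['position'],4),o['finger_gap'],o['grasp_force'],o['ft_force'])"
```

```text
[ 0.4282 -0.3033  0.0425] 0.027945229453308934 29.999720390624134 [ 0.84242192 -0.18449356 -0.01892589]
```

The block is gripped: gap 27.9 mm and 30 N. The sole offset is TCP z minus 0.0385 m. Lifting and carrying it to the −y end of the seam.

>>> {"op": "apply_moves", "data": {
  "commands": [
    [[0, 0, -0.25, 0], [0, 0, -0.5, 0], [0, 0, -0.7, 0], [0, 0, -0.7, 0], [0, 0, -0.5, 0]]
  ]
}}

```text
time_s: 12.9
position: [0.428, -0.3029, 0.1498]
tcp_rot: [-0.0, 0.999, -0.047, 0.0]
ft_force: [-0.1, 0.7, -3.0]
finger_gap: 0.0277
grasp_force: 30.0
```

```bash
python3 - <<'E'
from plan import *
o=telemetry.get_obs(); print(np.round(o["ft_force"],2),o["finger_gap"],o["grasp_force"])
hy=np.radians(79.5); e=np.array([np.cos(hy),np.sin(hy),0]); c=np.array([.5125,.005,0])
st=c-.122*e; print("start over",st)
plan([st[0],st[1],.145],-10.5,13)
E
```

```text
[-0.13  0.74 -2.98] 0.027729417775212806 29.998682704463135
start over [ 0.49026727 -0.1149571   0.        ]
psi now -95.4 p [ 0.428  -0.3029  0.1498]
[[0.09, -0.37, 0.01, -0.76], [0.13, -0.36, 0.01, -0.76], [0.17, -0.34, 0.01, -0.76], [0.2, -0.32, 0.01, -0.76], [0.24, -0.3, 0.01, -0.76]]
[[0.27, -0.27, 0.01, -0.76], [0.3, -0.23, 0.01, -0.76], [0.33, -0.2, 0.01, -0.76], [0.35, -0.16, 0.01, -0.76], [0.36, -0.12, 0.01, -0.76]]
[[0.37, -0.08, 0.01, -0.76], [0.38, -0.03, 0.01, -0.76], [0.38, 0.01, 0.01, -0.76]]
```

>>> {"op": "apply_moves", "data": {
  "commands": [
    [[0.09, -0.37, 0.01, -0.76], [0.13, -0.36, 0.01, -0.76], [0.17, -0.34, 0.01, -0.76], [0.2, -0.32, 0.01, -0.76], [0.24, -0.3, 0.01, -0.76]]
  ]
}}

```text
time_s: 13.52
position: [0.4518, -0.23, 0.1466]
tcp_rot: [-0.0, 0.971, 0.237, -0.0]
ft_force: [0.2, 0.5, -2.6]
finger_gap: 0.0278
grasp_force: 30.0
```

>>> {"op": "apply_moves", "data": {
  "commands": [
    [[0.27, -0.27, 0.01, -0.76], [0.3, -0.23, 0.01, -0.76], [0.33, -0.2, 0.01, -0.76], [0.35, -0.16, 0.01, -0.76], [0.36, -0.12, 0.01, -0.76]]
  ]
}}

```text
time_s: 14.15
position: [0.4758, -0.1577, 0.1446]
tcp_rot: [-0.0, 0.865, 0.501, -0.0]
ft_force: [0.2, 0.6, -2.7]
finger_gap: 0.0282
grasp_force: 30.0
```

>>> {"op": "apply_moves", "data": {
  "commands": [
    [[0.37, -0.08, 0.01, -0.76], [0.38, -0.03, 0.01, -0.76], [0.38, 0.01, 0.01, -0.76], [0, 0, 0, 0], [0, 0, 0, 0]]
  ]
}}

```text
time_s: 14.78
position: [0.4902, -0.1159, 0.1434]
tcp_rot: [-0.0, 0.77, 0.639, -0.0]
ft_force: [0.6, -0.9, -2.1]
finger_gap: 0.0276
grasp_force: 30.0
```

```bash
python3 - <<'E'
from plan import *
plan([.4903,-.1150,.09],-10.5,2)
d=cap("wrist","wrist4"); cv2.imwrite("pics/w4.png",d["im"][:,:,::-1])
E
```

```text
psi now -10.62 p [ 0.4902 -0.1159  0.1434]
[[0.01, -0.0, 0.67, -0.01], [0.01, -0.0, 0.67, -0.01]]
```

View pics/w4.png

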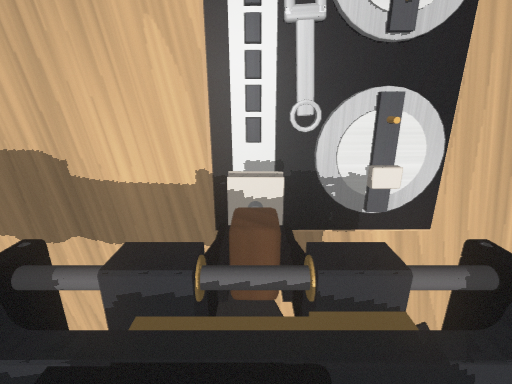

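The wrist view shows the clips at about (253,130), (253,98), (253,64) and (253,28), on a strip spanning u = 230–277. The block's base is at (256,190), lined up with the row. I'll refine the seam line from these clips.

```bash
python3 - <<'E'
from h import *
d=load("wrist4"); g=cv2.cvtColor(d["im"],cv2.COLOR_RGB2GRAY)
m=(g<110).astype(np.uint8); m[:,:236]=0; m[:,271:]=0; m[165:]=0
k,l,s,ce=cv2.connectedComponentsWithStats(m,connectivity=4); P=[]
for i in range(1,k):
    if s[i,4]>200: p=plane(d,*ce[i],.031); P.append(p); print(s[i],ce[i].round(1),p.round(4))
E=[]
for r in range(10,165,8):
    b=np.where(g[r,215:300]>140)[0]; 
    if len(b): E.append((plane(d,b.min()+214.5,r,.026)[:2],plane(d,b.max()+215.5,r,.026)[:2]))
E=np.array(E); w=np.linalg.norm(E[:,0]-E[:,1],axis=1); E=E[abs(w-.044)<.006]; C=E.mean(1); f=np.polyfit(C[:,1],C[:,0],1); print(w.round(3)); print("centreline x at y=-.116,0,.08",np.polyval(f,[-.116,0.005,.08]),90-np.degrees(np.arctan(f[0])))
b=g[185:225,215:300]; 
for r in (180,200,215):
    x=np.where(g[r,215:300]>130)[0]; print("base",r,x.min()+215,x.max()+215,plane(d,x.min()+214.5,r,.125)[:2],plane(d,x.max()+215.5,r,.125)[:2])
E
```

```text
[245  13  16  31 490] [252.5  27.8] [0.5159 0.0312 0.031 ]
[245  50  16  29 344] [253.3  63.3] [0.5112 0.0028 0.031 ]
[246  85  15  27 242] [254.3  99.2] [ 0.5063 -0.0282  0.031 ]
[246 117  15  25 357] [253.1 129.3] [ 0.4999 -0.0556  0.031 ]
[0.064 0.065 0.065 0.066 0.065 0.066 0.066 0.067 0.066 0.067 0.068 0.068
 0.068 0.068 0.065 0.07  0.044 0.045 0.045 0.044]
centreline x at y=-.116,0,.08 [0.48720714 0.51343683 0.52969489] 77.76899122352529
base 180 227 283 [ 0.47748834 -0.07795342] [ 0.51607071 -0.08522867]
base 200 229 281 [ 0.47570898 -0.09249464] [ 0.51244358 -0.09942208]
base 215 229 281 [ 0.47325882 -0.10366675] [ 0.51066578 -0.11072147]
```

>>> {"op": "apply_moves", "data": {
  "commands": [
    [[0, -0.02, 0.5, 0.0], [0, 0, 0.5, 0], [0, 0, 0.5, 0], [0, 0, 0.3, 0], [0, 0, 0, 0]]
  ]
}}

```text
time_s: 15.45
position: [0.4894, -0.1154, 0.0707]
tcp_rot: [-0.001, 0.769, 0.639, -0.001]
ft_force: [-0.3, -0.5, -3.0]
finger_gap: 0.0278
grasp_force: 30.0
```

```bash
python3 - <<'E'
from plan import *
o=telemetry.get_obs(); print(np.round(o["ft_force"],2))
plan([.4893,-.1155,.0565],-10.45,4,3)
E
```

```text
[-0.29 -0.5  -2.99]
psi now -10.55 p [ 0.4894 -0.1154  0.0707]
[[-0.001, -0.0, 0.089, -0.003], [-0.001, -0.0, 0.089, -0.003], [-0.001, -0.0, 0.089, -0.003], [-0.001, -0.0, 0.089, -0.003]]
```

>>> {"op": "apply_moves", "data": {
  "commands": [
    [[0, 0, 0.08, 0], [0, 0, 0.08, 0], [0, 0, 0.08, 0], [0, 0, 0, 0], [0, 0, 0, 0]]
  ]
}}

```text
time_s: 16.08
position: [0.4906, -0.1152, 0.0622]
tcp_rot: [0.0, 0.769, 0.64, 0.0]
ft_force: [1.3, -0.3, 1.4]
finger_gap: 0.0275
grasp_force: 30.0
```

```bash
python3 - <<'E'
from plan import *
for _ in range(4):
    o=telemetry.get_obs(); print(np.round(o["ft_force"],2),np.round(o["position"],4)); cams.capture("wrist")
E
```

```text
[ 1.28 -0.31  1.35] [ 0.4906 -0.1152  0.0622]
[ 0.33 -0.33  2.82] [ 0.4906 -0.1152  0.0622]
[0.76 0.08 2.52] [ 0.4906 -0.1151  0.0621]
[0.24 0.46 2.28] [ 0.4907 -0.1152  0.0621]
```

>>> {"op": "apply_moves", "data": {
  "commands": [
    [[0, -0.03, 0.05, 0], [0, 0, 0.05, 0], [0, 0, 0.04, 0], [0, 0, 0, 0], [0, 0, 0, 0]]
  ]
}}

```text
time_s: 16.9
position: [0.4906, -0.1152, 0.057]
tcp_rot: [0.001, 0.769, 0.64, 0.001]
ft_force: [1.8, -0.7, 7.4]
finger_gap: 0.0279
grasp_force: 30.0
```

```bash
python3 - <<'E'
from plan import *
for _ in range(4):
    o=telemetry.get_obs(); print(np.round(o["ft_force"],2),np.round(o["position"],4)); cams.capture("wrist")
p=np.array([.5118,.004])+.08*np.array([.1814,.9834]); plan([*p,.0565],-10.45,25,3)
E
```

```text
[ 1.76 -0.73  7.4 ] [ 0.4906 -0.1152  0.057 ]
[ 2.64 -1.04  6.89] [ 0.4906 -0.1151  0.057 ]
[2.14 0.05 7.55] [ 0.4906 -0.1152  0.057 ]
[ 2.47 -1.02  7.68] [ 0.4906 -0.1151  0.057 ]
psi now -10.49 p [ 0.4906 -0.1152  0.057 ]
[[0.201, -0.001, 0.001, -0.0], [0.201, -0.001, 0.001, -0.0], [0.201, -0.001, 0.001, -0.0], [0.201, -0.001, 0.001, -0.0], [0.201, -0.001, 0.001, -0.0]]
[[0.201, -0.001, 0.001, -0.0], [0.201, -0.001, 0.001, -0.0], [0.201, -0.001, 0.001, -0.0], [0.201, -0.001, 0.001, -0.0], [0.201, -0.001, 0.001, -0.0]]
[[0.201, -0.001, 0.001, -0.0], [0.201, -0.001, 0.001, -0.0], [0.201, -0.001, 0.001, -0.0], [0.201, -0.001, 0.001, -0.0], [0.201, -0.001, 0.001, -0.0]]
[[0.201, -0.001, 0.001, -0.0], [0.201, -0.001, 0.001, -0.0], [0.201, -0.001, 0.001, -0.0], [0.201, -0.001, 0.001, -0.0], [0.201, -0.001, 0.001, -0.0]]
[[0.201, -0.001, 0.001, -0.0], [0.201, -0.001, 0.001, -0.0], [0.201, -0.001, 0.001, -0.0], [0.201, -0.001, 0.001, -0.0], [0.201, -0.001, 0.001, -0.0]]
```

The force is about 7.5 N, so the spring is about half squeezed. Sweeping +y.

>>> {"op": "apply_moves", "data": {
  "commands": [
    [[0.15, 0, 0.003, 0], [0.2, 0, 0.003, 0], [0.2, 0, 0, 0], [0.2, 0, 0, 0], [0.2, 0, 0, 0]]
  ]
}}

```text
time_s: 17.73
position: [0.4957, -0.0808, 0.0565]
tcp_rot: [0.002, 0.769, 0.639, -0.001]
ft_force: [-1.0, -6.6, 8.5]
finger_gap: 0.0277
grasp_force: 30.0
```

>>> {"op": "apply_moves", "data": {
  "commands": [
    [[0.2, 0, 0, 0], [0.2, 0, 0, 0], [0.2, 0, 0, 0], [0.2, 0, 0, 0], [0.2, 0, 0, 0]]
  ]
}}

```text
time_s: 18.35
position: [0.5027, -0.0409, 0.0563]
tcp_rot: [0.001, 0.769, 0.639, -0.001]
ft_force: [-1.0, -6.8, 8.4]
finger_gap: 0.0277
grasp_force: 30.0
```

>>> {"op": "apply_moves", "data": {
  "commands": [
    [[0.2, 0, 0, 0], [0.2, 0, 0, 0], [0.2, 0, 0, 0], [0.2, 0, 0, 0], [0.2, 0, 0, 0]]
  ]
}}

```text
time_s: 18.98
position: [0.5094, -0.0038, 0.0562]
tcp_rot: [0.002, 0.77, 0.638, -0.002]
ft_force: [-1.8, -11.7, 9.4]
finger_gap: 0.0279
grasp_force: 30.0
```

>>> {"op": "apply_moves", "data": {
  "commands": [
    [[0.2, 0, 0, 0], [0.2, 0, 0, 0], [0.2, 0, 0, 0], [0.2, 0, 0, 0], [0.2, 0, 0, 0]]
  ]
}}

```text
time_s: 19.6
position: [0.5169, 0.0367, 0.0561]
tcp_rot: [0.001, 0.77, 0.638, -0.002]
ft_force: [-1.1, -6.3, 9.0]
finger_gap: 0.0276
grasp_force: 30.0
```

>>> {"op": "apply_moves", "data": {
  "commands": [
    [[0.2, 0, 0, 0], [0.2, 0, 0, 0], [0.2, 0, 0, 0], [0.2, 0, 0, 0], [0.2, 0, 0, 0]]
  ]
}}

```text
time_s: 20.23
position: [0.5242, 0.0762, 0.0561]
tcp_rot: [0.001, 0.77, 0.639, -0.002]
ft_force: [-1.9, -7.3, 9.1]
finger_gap: 0.0279
grasp_force: 30.0
```

>>> {"op": "apply_moves", "data": {
  "commands": [
    [[0.1, 0, 0, 0], [0, 0, 0, 0], [0, 0, 0, 0], [0, 0, 0, 0], [0, 0, 0, 0]]
  ]
}}

```text
time_s: 20.85
position: [0.5251, 0.0809, 0.0562]
tcp_rot: [0.001, 0.769, 0.639, -0.001]
ft_force: [-0.7, -5.5, 8.3]
finger_gap: 0.0278
grasp_force: 30.0
```

```bash
python3 - <<'E'
from h import *
o=telemetry.get_obs(); print(np.round(o["ft_force"],2),np.round(o["position"],4))
p=np.array(o["position"][:2]); print("along",(p-[.5118,.004])@[.1814,.9834],"across",(p-[.5118,.004])@[.9834,-.1814])
c=cap("side","side2"); d=cap("scene","scene2")
a=c["im"][130:230,225:345]; b=d["im"][170:290,180:300]
cv2.imwrite("pics/crop3.png",np.hstack([cv2.resize(a,(400,400),interpolation=2),cv2.resize(b,(400,400),interpolation=2)])[:,:,::-1])
E
```

```text
[-0.73 -5.51  8.32] [0.5251 0.0809 0.0562]
along 0.07799938737917554 across -0.0008748051630735245
```

View pics/crop3.png

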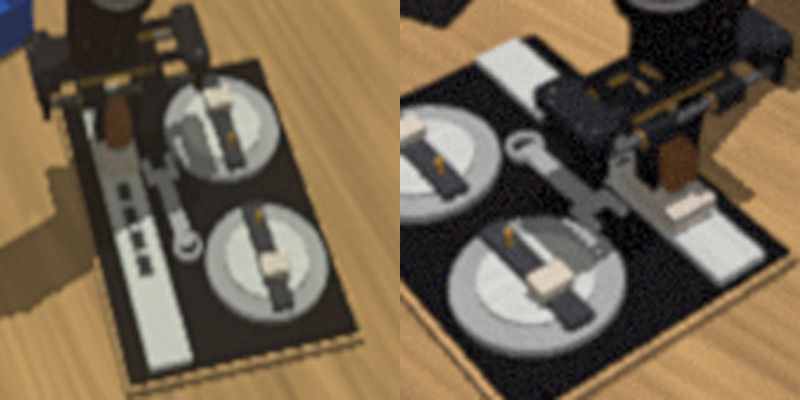

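Side view: clips 1–4 at crop (145,262) up to (123,190), with the block past the last clip. Before easing off, I'll check how far the visible clips shifted in the fixed side camera; 5 mm down should be about 1–1.5 px.

```bash
python3 - <<'E'
from h import *
d=load("side0"); A=d["im"].astype(float).mean(2); B=load("side2")["im"].astype(float).mean(2)
e=np.array([.1814,.9834,0]); m=np.array([.5118,.004,0])
for i,s in enumerate((-.06,-.03,0,.03,.06)):
    up=np.array(proj(d,m+e*s+[0,0,.031])); dn=np.array(proj(d,m+e*s+[0,0,.026])); out=[]
    for I in(A,B):
        x,y=np.round((up+dn)/2).astype(int); w=I[y-4:y+6,x-5:x+6]; t=(w.max()+w.min())/2; k=np.clip(t-w,0,None)
        yy,xx=np.mgrid[y-4:y+6,x-5:x+6]; out.append((round((k*xx).sum()/k.sum(),2),round((k*yy).sum()/k.sum(),2)))
    print(i+1,up.round(1),dn.round(1),*out)
E
```

```text
1 [268.4 193.9] [268.3 194.7] (np.float64(267.64), np.float64(193.82)) (np.float64(267.75), np.float64(194.0))
2 [266.3 187.6] [266.3 188.4] (np.float64(265.86), np.float64(188.1)) (np.float64(265.07), np.float64(186.78))
3 [264.3 181.5] [264.3 182.3] (np.float64(263.82), np.float64(181.86)) (np.float64(263.67), np.float64(181.54))
4 [262.4 175.5] [262.4 176.4] (np.float64(261.87), np.float64(176.11)) (np.float64(262.33), np.float64(177.11))
5 [260.5 169.7] [260.5 170.5] (np.float64(260.62), np.float64(171.42)) (np.float64(259.93), np.float64(166.1))
```

The side camera is too coarse to tell. The force and height pairs all sit on the bare-strip spring line to within 1 mm (7.5 N at 57.0 mm, 8.3–9.4 N at 56.1–56.5 mm), so the sole stayed on the strip over every clip. Lifting.

>>> {"op": "apply_moves", "data": {
  "commands": [
    [[0, 0, -0.3, 0], [0, 0, -0.5, 0], [0, 0, -0.7, 0], [0, 0, -0.6, 0], [0, 0, 0, 0]]
  ]
}}

```text
time_s: 21.58
position: [0.5255, 0.0843, 0.1405]
tcp_rot: [-0.0, 0.769, 0.64, 0.001]
ft_force: [-0.9, -0.0, -2.1]
finger_gap: 0.0277
grasp_force: 30.0
```

```bash
python3 - <<'E'
from plan import *
o=telemetry.get_obs(); print(np.round(o["ft_force"],2),o["finger_gap"]); plan([.428,-.325,.14],-20,13)
E
```

```text
[-0.87 -0.02 -2.12] 0.027723965195482425
psi now -10.45 p [0.5255 0.0843 0.1405]
[[-0.81, -0.04, 0.0, 0.09], [-0.81, -0.03, 0.0, 0.09], [-0.81, -0.02, 0.0, 0.09], [-0.81, -0.01, 0.0, 0.09], [-0.81, 0.0, 0.0, 0.09]]
[[-0.81, 0.01, 0.0, 0.09], [-0.81, 0.02, 0.0, 0.09], [-0.81, 0.03, 0.0, 0.09], [-0.81, 0.05, 0.0, 0.09], [-0.81, 0.06, 0.0, 0.09]]
[[-0.81, 0.07, 0.0, 0.09], [-0.81, 0.08, 0.0, 0.09], [-0.8, 0.09, 0.0, 0.09]]
```

>>> {"op": "apply_moves", "data": {
  "commands": [
    [[-0.8, -0.04, 0, 0.09], [-0.8, -0.03, 0, 0.09], [-0.8, -0.02, 0, 0.09], [-0.8, -0.01, 0, 0.09], [-0.8, 0, 0, 0.09]]
  ]
}}

```text
time_s: 22.2
position: [0.4862, -0.0723, 0.138]
tcp_rot: [-0.001, 0.79, 0.613, -0.002]
ft_force: [-0.1, -0.6, -3.6]
finger_gap: 0.0278
grasp_force: 30.0
```

```bash
python3 - <<'E'
from plan import *
d=cap("wrist","wrist5"); plan([.428,-.325,.14],-20,8)
e=np.array([.1814,.9834,0]); m=np.array([.5118,.004,0])
u=[proj(d,m+e*s+[0,0,.026]) for s in(-.06,-.03,0,.03,.06)]; print(np.round(u,1).tolist())
x,y=np.mean(u,0).astype(int); print(x,y)
a=d["im"][max(y-80,0):y+80,x-80:x+80]; b=load("wrist4")["im"][0:160,174:334]
cv2.imwrite("pics/crop4.png",np.hstack([cv2.resize(a,(400,400*a.shape[0]//160),interpolation=2)[:380],cv2.resize(b,(400,400),interpolation=2)[:min(380,400*a.shape[0]//160)]])[:,:,::-1])
E
```

```text
psi now -14.72 p [ 0.4847 -0.0775  0.1382]
[[-0.79, 0.02, -0.01, 0.08], [-0.79, 0.03, -0.01, 0.08], [-0.79, 0.04, -0.01, 0.08], [-0.79, 0.05, -0.01, 0.08], [-0.79, 0.06, -0.01, 0.08]]
[[-0.79, 0.07, -0.01, 0.08], [-0.79, 0.08, -0.01, 0.08], [-0.79, 0.09, -0.01, 0.08]]
[[264.8, 169.4], [263.1, 140.2], [261.3, 108.9], [259.3, 75.3], [257.1, 39.2]]
261 106
```

View pics/crop4.png

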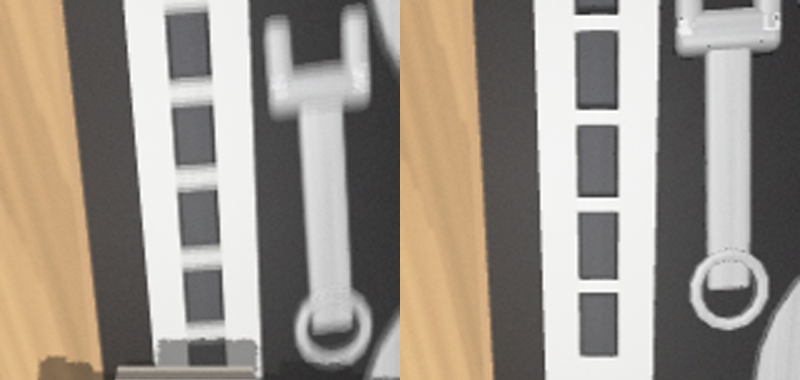

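In the left (after) crop, the clips show even white gaps and no visible side faces at (190,45) to (205,295), all alike, so the row is flush. The wrench hasn't moved. Carrying the block to the mat.

>>> {"op": "apply_moves", "data": {
  "commands": [
    [[-0.79, 0.02, 0, 0.08], [-0.79, 0.03, 0, 0.08], [-0.79, 0.04, 0, 0.08], [-0.79, 0.05, 0, 0.08], [-0.79, 0.06, 0, 0.08]]
  ]
}}

```text
time_s: 22.88
position: [0.4516, -0.226, 0.1381]
tcp_rot: [-0.002, 0.808, 0.589, -0.001]
ft_force: [0.3, -0.3, -2.2]
finger_gap: 0.0277
grasp_force: 30.0
```

>>> {"op": "apply_moves", "data": {
  "commands": [
    [[-0.79, 0.07, 0, 0.08], [-0.79, 0.08, 0, 0.08], [-0.5, 0.09, 0, 0.08], [0, 0, 0, 0], [0, 0, 0, 0]]
  ]
}}

```text
time_s: 23.5
position: [0.4363, -0.3065, 0.1392]
tcp_rot: [-0.001, 0.818, 0.575, 0.0]
ft_force: [-0.0, -0.1, -2.5]
finger_gap: 0.0278
grasp_force: 30.0
```

```bash
python3 -c "
from plan import *
plan([.428,-.325,.055],-20,4)"
```

```text
psi now -19.76 p [ 0.4363 -0.3065  0.1392]
[[-0.13, -0.01, 0.53, 0.01], [-0.13, -0.01, 0.53, 0.01], [-0.13, -0.01, 0.53, 0.01], [-0.13, -0.01, 0.53, 0.01]]
```

>>> {"op": "apply_moves", "data": {
  "commands": [
    [[-0.13, -0.01, 0.5, 0], [-0.13, -0.01, 0.5, 0], [-0.13, -0.01, 0.5, 0], [-0.13, -0.01, 0.5, 0], [0, 0, 0.2, 0]]
  ]
}}

```text
time_s: 24.12
position: [0.4274, -0.3255, 0.0508]
tcp_rot: [-0.001, 0.818, 0.575, -0.0]
ft_force: [0.7, 0.3, -3.7]
finger_gap: 0.0275
grasp_force: 30.0
```

>>> {"op": "apply_moves", "data": {
  "commands": [
    [[0, 0, 0.1, 0], [0, 0, 0.05, 0], [0, 0, 0, 0], [0, 0, 0, 0], [0, 0, 0, 0]]
  ]
}}

```text
time_s: 24.75
position: [0.4276, -0.3273, 0.0461]
tcp_rot: [0.0, 0.818, 0.575, 0.0]
ft_force: [0.1, -0.1, -2.1]
finger_gap: 0.0274
grasp_force: 30.0
```

```bash
python3 -c "
from plan import *
for _ in range(3):
    o=telemetry.get_obs(); print(np.round(o['ft_force'],2),np.round(o['position'],4)); cams.capture('wrist')"
```

```text
[ 0.05 -0.06 -2.07] [ 0.4276 -0.3273  0.0461]
[-0.7  -0.1  -2.86] [ 0.4276 -0.3273  0.0461]
[-0.42  0.49 -2.71] [ 0.4276 -0.3272  0.046 ]
```

Still hanging about 3.5 mm up, as expected. I'll lower another 4 mm.

>>> {"op": "apply_moves", "data": {
  "commands": [
    [[0, 0, 0.05, 0], [0, 0, 0.05, 0], [0, 0, 0, 0], [0, 0, 0, 0], [0, 0, 0, 0]]
  ]
}}

```text
time_s: 25.52
position: [0.4276, -0.3273, 0.042]
tcp_rot: [0.0, 0.818, 0.575, 0.0]
ft_force: [-0.4, -0.4, 0.9]
finger_gap: 0.0279
grasp_force: 30.0
```

```bash
python3 -c "
from plan import *
for _ in range(3):
    o=telemetry.get_obs(); print(np.round(o['ft_force'],2),np.round(o['position'],4)); cams.capture('wrist')"
```

```text
[-0.41 -0.4   0.86] [ 0.4276 -0.3273  0.042 ]
[0.43 0.1  1.17] [ 0.4276 -0.3273  0.042 ]
[-0.08  0.37  0.93] [ 0.4276 -0.3273  0.042 ]
```

The block is on the mat with about 0.5–1 N. I'll release, wait for the fingers to open fully, then lift straight up.

>>> {"op": "apply_moves", "data": {
  "commands": [
    [[0, 0, 0, 0], [0, 0, 0, 0], [0, 0, 0, 0], [0, 0, 0, 0], [0, 0, 0, 0]]
  ],
  "fingers": -1
}}

```text
time_s: 26.3
position: [0.4275, -0.3272, 0.0418]
tcp_rot: [-0.0, 0.818, 0.575, 0.0]
ft_force: [0.2, -0.1, 0.0]
finger_gap: 0.0699
grasp_force: 0.0
```

>>> {"op": "apply_moves", "data": {
  "commands": [
    [[0, 0, 0, 0], [0, 0, 0, 0], [0, 0, 0, 0], [0, 0, 0, 0], [0, 0, 0, 0]]
  ]
}}

```text
time_s: 26.92
position: [0.4275, -0.3272, 0.0419]
tcp_rot: [-0.0, 0.818, 0.575, 0.0]
ft_force: [-0.6, 0.2, -0.3]
finger_gap: 0.0869
grasp_force: 0.0
```

>>> {"op": "apply_moves", "data": {
  "commands": [
    [[0, 0, -0.4, 0], [0, 0, -0.7, 0], [0, 0, -0.8, 0], [0, 0, -0.8, 0], [0, 0, -0.8, 0]]
  ]
}}

```text
time_s: 27.55
position: [0.4274, -0.3274, 0.184]
tcp_rot: [0.0, 0.819, 0.574, 0.0]
ft_force: [0.9, -0.4, -0.5]
finger_gap: 0.0873
grasp_force: 0.0
```

>>> {"op": "apply_moves", "data": {
  "commands": [
    [[-0.6, 0, -0.3, 0], [-0.6, 0, 0, 0], [-0.5, 0, 0, 0], [0, 0, 0, 0], [0, 0, 0, 0]]
  ]
}}

```text
time_s: 28.18
position: [0.4048, -0.3903, 0.1941]
tcp_rot: [-0.0, 0.818, 0.575, 0.0]
ft_force: [-0.4, 0.6, 0.1]
finger_gap: 0.087
grasp_force: 0.0
```

```bash
python3 - <<'E'
from h import *
o=telemetry.get_obs(); print(np.round(o["position"],3),o["finger_gap"])
d=cap("wrist","wrist6"); s=cap("scene","scene3"); 
cv2.imwrite("pics/final.png",np.hstack([cv2.resize(d["im"],(400,300)),cv2.resize(s["im"],(400,300))])[:,:,::-1])
E
```

```text
[ 0.405 -0.39   0.194] 0.08697156440557902
```

View pics/final.png

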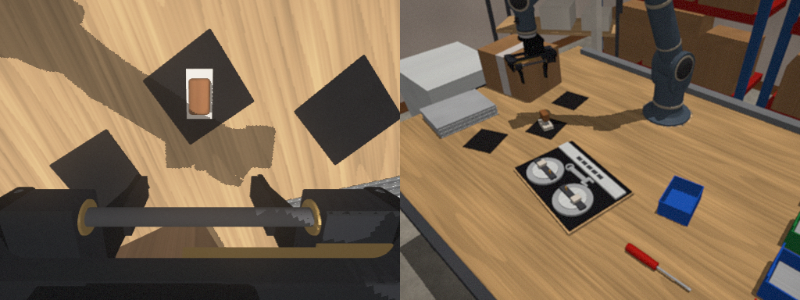

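The block stands upright near the middle of its mat, at (199,93) in the left picture. The arm is clear, and the bin, wrench and screwdriver are where they were.

```bash
python3 -c "
from rig import hand_in
print(hand_in())"
```

```text
the job is handed in; nothing more can be done
None
```

The job is handed in, verdict not returned: I swept all five clips in one pass at about 8–9 N and they look flush in the wrist view, though I couldn't measure their height directly; the block is back upright on its mat, released, with the bin, wrench and screwdriver in place.

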